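# Snap a bearing cover home with the seating tool

## Task

The orange bearing cover is only set loosely in the aluminium block on the sprung nest. Take the blue-handled seating tool from its stand, press the cover down squarely with the tool's nose until it clicks in and is down on its seat in the block, then keep about 16 N on it for two seconds to bed it, never more than 30 N at any time. Then put the tool back upright in its stand; do not touch the cover with the gripper, and leave everything else where it is.

Things in the scene. Friction and masses are not known exactly. Their poses are not given: they have to be found in the camera images.
- cover_crown (a point): Centre of the flat top (26 mm wide) of the orange plastic bearing cover to be seated. At the start the cover sits loosely and about level in the block's bore, held up by four sprung brass catches, its top about 13 mm above the block's top face. Home, its top lies between 2 mm above and 10 mm below that face, depending on how deep the unseen bearing under it sits. z is up.
- block_mouth (a point): Centre of the bore's mouth, on the top face of the square aluminium block (90 x 90 x 44 mm, bore 42 mm wide) that holds the cover. The block rests on rubber springs, its top face about 68 mm above the bench; pressed, it sinks straight down about 1 mm for each 20 N and comes back. z is up, x and y along its edges.
- tool_grip (a point): On the axis of the seating tool, at the middle of its round blue handle (28 mm wide, 70 mm long, its top 34 mm above this point). It starts upright in the stand. Below: an aluminium flange (44 mm wide, 8 mm thick, underside 45 mm below this point) and a steel nose (24 mm wide) whose flat pressing face is 75 mm below this point. z points from nose to handle end.
- tool_nose (a point): Centre of the seating tool's flat pressing face, the lower end of its nose; z as for tool_grip.
- stand_mouth (a point): Centre of the mouth of the round hole (30 mm wide, 40 mm deep) in the top of the black fixed tool stand (80 x 80 x 45 mm). The tool belongs here: nose down in the hole, flange resting on the stand's top, so that tool_grip is 45 mm above this point. z is up.
- tool: The whole seating tool, about 0.25 kg; origin at the centre of its pressing face.
- cover: The whole orange cover (22 mm tall, 40 mm wide bevelled foot, about 45 g); origin at the centre of its underside, 22 mm below its top. Pressed, it stiffens in the first 6 mm to a peak of 8 to 18 N (friction varies), then snaps past the catches (the resistance drops) and goes on down 0 to 12 mm freely to its rigid seat on the bearing, whose depth differs each time.
- spare_cover: A second, spare orange cover standing on the bench (40 mm wide, 22 mm tall), origin under its centre. Leave alone.
- frame_ring: Flat aluminium wafer frame, 150 mm across and 3 mm thick with an amber film, lying on the bench; origin under its centre. Leave alone.
- vacuum_pen: White vacuum pen, 160 mm long, lying along its x on the bench. Leave alone.
- solvent: Small bottle with a blue cap, 44 mm wide, 90 mm tall, origin under its centre. Leave alone.
- driver: Screwdriver lying on the bench along its x. Leave alone.
- wafer_jar: Round jar, 70 mm wide and 40 mm tall, origin under its centre. Leave alone.
- tweezers: Steel tweezers, 120 mm long, lying along their x. Leave alone.
Mind the look-alikes: they are no part of the job. Leave any black or purple look-alike of the cover alone. Leave any pink look-alike of the tool alone.

How it is judged:
On the way, in this order (a step that is already met when the one before it is completed fails the run):
1. The tool is lifted clear of its stand (z of tool_nose in the frame of stand_mouth above 0.01 m), for 0.1 s.
2. The cover is home and level, and the tool, held upright (within 0.15 rad), bears on it with 11 to 21 N for 1 s on end (z of cover_crown in the frame of block_mouth below 0.0045 m and angle between cover_crown's own z axis and vertical below 0.07 rad and horizontal distance between cover_crown and block_mouth below 0.004 m and angle between tool_grip's own z axis and vertical below 0.15 rad and contact force between tool and cover between 11 and 21 N), for 1 s.
At the end, for the whole second after the job is handed in: The cover is home: its top less than 4.5 mm above the block's top face, level within 0.07 rad, centred within 4 mm. The tool stands in its stand, released and at rest, upright within 0.08 rad, its nose at least 26 mm down the hole and within 6 mm of its axis (z of cover_crown in the frame of block_mouth below 0.0045 m and angle between cover_crown's own z axis and vertical below 0.07 rad and horizontal distance between cover_crown and block_mouth below 0.004 m and horizontal distance between tool_nose and stand_mouth below 0.006 m and z of tool_nose in the frame of stand_mouth below -0.026 m and angle between tool_grip's own z axis and vertical below 0.08 rad and linear speed of each of tool, cover below 0.02 m/s); the robot touches nothing.
It fails at once if The tool presses on the cover with more than 30 N (contact force between tool and cover above 30 N).
It fails at once if The gripper's fingers touch the cover (contact force between the fingers and cover above 0.5 N).
It fails at once if One of the other things on the bench is moved by more than 30 mm (distance of any of spare_cover, frame_ring, vacuum_pen, solvent, driver, wafer_jar, tweezers from where it was at the start of the episode above 0.03 m).
It also fails if it takes over 72 s, if anything falls off the work surface, if the arm or the gripper's body presses on something with over 40 N, if the wrist force passes 120 N, or if a joint passes its speed limit or range.

## Robot

A 6-joint arm with a two-finger parallel gripper is mounted at the origin on the work surface. World frame = base frame: x ahead of the robot, y to its left, z up, the work surface at z = 0. Lengths are in m, angles in rad, forces in N, time in s.
With the tool pointing down it reaches from about 0.375 to 0.925 m from the base axis. Payload 5.7 kg.
Tool frame: the origin (TCP) lies midway between the tips of the shut fingers; the grasp point (between the pads) lies 19 mm behind it; z points along the fingers, y is the line along which they close (so a half turn about z gives the same grasp; the last joint's range is limited). The gripper opens to 88 mm and grips with 3 to 60 N. Pads are 20 mm wide; open, the fingers measure 115 mm over their backs; the gripper's body (75 mm by 178 mm) begins 61 mm behind the grasp point.
Start: joints at [1.147, 0.359, 1.51, -0, 1.272, -0.115], TCP at [0.182, 0.572, 0.223] pointing down, gripper open.
Joint ranges: [-2.97, 2.97], [-1.01, 2.36], [0.21, 2.38], [-0.96, 4.11], [0.2, 2.71], [-2.98, 2.98]. Speed limits (rad/s): [2.39, 2.39, 3.14, 3.14, 3.14, 3.14].

## Interface

Orientations are given as a unit quaternion [x, y, z, w].
In Python, from bench import move_ptp, servo_line, goto_joints, move_gripper, sleep, inverse_kinematics, capture, PlanningError, close_job, spot_in, silhouettes, current_clock, current_joint_pos, current_qvel, current_joint_torque, current_position, current_orientation, current_force, current_torque, current_finger_gap, current_grip_force gives the robot as it stands. Calls block until the motion is done:
- move_ptp(position, orientation): joint-space move of the TCP to a pose.
- servo_line(position, orientation=None, rate=0.15, contact_N=None): straight line of the TCP; orientation=None keeps the orientation; rate is the mean speed in m/s. With contact_N (N) it stops when the force on the tool has changed by that much, and returns True; else False.
- goto_joints(angles): joint-space move.
- move_gripper(opening): finger opening in m; the grip force is fixed at half the most; returns when the fingers have stopped.
- sleep(seconds).
- inverse_kinematics(position, orientation): joint angles nearest the present ones, or None.
- capture(name): name is "scene" or "top" or "wrist"; returns a dict with "image" (384x512x3 uint8, blue, green, red), "range_z" (384x512 float32, m along the optical axis (not along the pixel's ray), 0 where there is no reading), "intrinsics" (3x3 intrinsics, pixels), "R" (3x3) and "t" (3): a world point X has camera coordinates R X + t. Camera axes: x right, y down, z forward; pixel columns grow to the right and rows downward; lengths in m; the calibration is good to about 2 mm. A picture is of the moment at which its call begins.
A pose or a line that the arm cannot do raises PlanningError and nothing moves.
- close_job(): hands the job in; it is judged then, once.
Trained networks look in the newest picture that a camera, given by its name, has taken for a name from the list of things; names that differ only in an ending like _2 or _b are one class to them, and where a whole thing is asked for, a point or a joint stands for the part that bears it (a point fixed in the world has none). Each returns a list of dicts, best first, with "conf" (0 to 1); they miss things now and then, are a little off and sometimes report something else, mostly with a low value. They report only what shows in the picture. A call takes as long as a camera call. They do not tell look-alikes from the thing itself.
- spot_in(camera, query): "xy" ([column, row] in pixels, amid what is visible of it).
- silhouettes(camera, query): "region" (384x512 bool, what is visible of it) and "xy" ([column, row] in pixels, amid what is visible of it).
Readings, each from a call of its own:
- current_clock(): time.
- current_joint_pos(): joint angles.
- current_qvel(): joint speeds.
- current_joint_torque(): joint torques, N m.
- current_position(): TCP position.
- current_orientation(): TCP orientation.
- current_force(): force on the tool from outside, world axes, zero at the start.
- current_torque(): the same for the moment, N m.
- current_finger_gap(): finger opening in m.
- current_grip_force(): force on a finger pad.
Only numpy, scipy, OpenCV 4.12 (cv2) and the standard library are available. Lean on these libraries where they do the work, as an engineer would, in place of code of your own. Each camera call takes 0.05 s, during which the arm holds its last target. There are 200 camera calls.

## Working session

There is one attempt and no reset: what is moved stays moved. The work goes in short steps, each a Python script; the robot and the scene stay as the last script left them, time stands still between calls to the robot, and variables do not carry over. Pictures are saved under pics/ and viewed, at most 10 in all, crops included, and the job is handed in when it is done.

```bash
mkdir -p pics; ls; cat > h.py <<'E'
import numpy as np, cv2
from bench import *
def px2w(c,u,v,z=None,d=None):
    K,R,t=c["intrinsics"],c["R"],c["t"]
    r=np.linalg.inv(K)@np.array([u,v,1.]); C=-R.T@t
    if d is not None: return R.T@(r*d-t)
    w=R.T@r; return C+w*(z-C[2])/w[2]
def cloud(c):
    v,u=np.mgrid[0:384,0:512]; d=c["range_z"]
    r=np.linalg.inv(c["intrinsics"])@np.stack([u.ravel(),v.ravel(),np.ones(u.size)])
    P=(r*d.ravel()-np.array(c["t"])[:,None]).T@c["R"]
    return P.reshape(384,512,3)
E
python3 - <<'E'
from h import *
ims=[]
for n in ("scene","top"):
    c=capture(n); np.savez(f"{n}.npz",**c); ims.append(c["image"])
    P=cloud(c)
    for q in ("cover_crown","block_mouth","tool_grip","stand_mouth"):
        for s in spot_in(n,q)[:4]:
            u,v=s["xy"]; print(n,q,round(s["conf"],2),np.round([u,v]),np.round(P[int(v),int(u)],3),c["range_z"][int(v),int(u)])
cv2.imwrite("pics/a.png",cv2.resize(ims[0],(800,600)));cv2.imwrite("pics/b.png",cv2.resize(ims[1],(800,600)))
print(current_orientation(),current_clock())
E
```

```text
pics
scene cover_crown 0.67 [255. 230.] [ 0.666 -0.014 -0.   ] 1.1494564
scene cover_crown 0.57 [344. 156.] [0.335 0.258 0.022] 1.315706
scene cover_crown 0.54 [374. 194.] [0.482 0.356 0.005] 1.2252889
scene block_mouth 0.83 [341. 177.] [0.478 0.241 0.069] 1.1907247
scene block_mouth 0.4 [255. 229.] [ 0.658 -0.015 -0.   ] 1.1545413
scene tool_grip 0.65 [205. 177.] [ 0.537 -0.186  0.082] 1.1858941
scene tool_grip 0.53 [204. 150.] [ 0.425 -0.215  0.086] 1.2573049
scene tool_grip 0.28 [266. 182.] [ 0.485 -0.002  0.02 ] 1.247755
scene stand_mouth 0.97 [209. 188.] [ 0.556 -0.177  0.047] 1.1998966
top cover_crown 0.62 [ 93. 201.] [0.547 0.431 0.071] 1.1163455
top cover_crown 0.49 [155. 278.] [0.342 0.253 0.026] 1.1161424
top cover_crown 0.44 [124. 234.] [0.462 0.355 0.021] 1.1473781
top cover_crown 0.43 [157. 229.] [0.474 0.245 0.082] 1.0899416
top block_mouth 0.95 [165. 232.] [0.466 0.228 0.067] 1.1026546
top block_mouth 0.69 [250. 173.] [ 0.656 -0.004  0.006] 1.2025018
top tool_grip 0.64 [317. 212.] [ 0.521 -0.184  0.127] 1.0547245
top tool_grip 0.53 [329. 253.] [ 0.416 -0.217  0.11 ] 1.0494576
top stand_mouth 0.95 [312. 222.] [ 0.508 -0.181  0.054] 1.1235298
[ 1.53799041e-01  9.88102146e-01 -5.31356976e-05 -2.41802916e-05] 0.5
```

View pics/a.png

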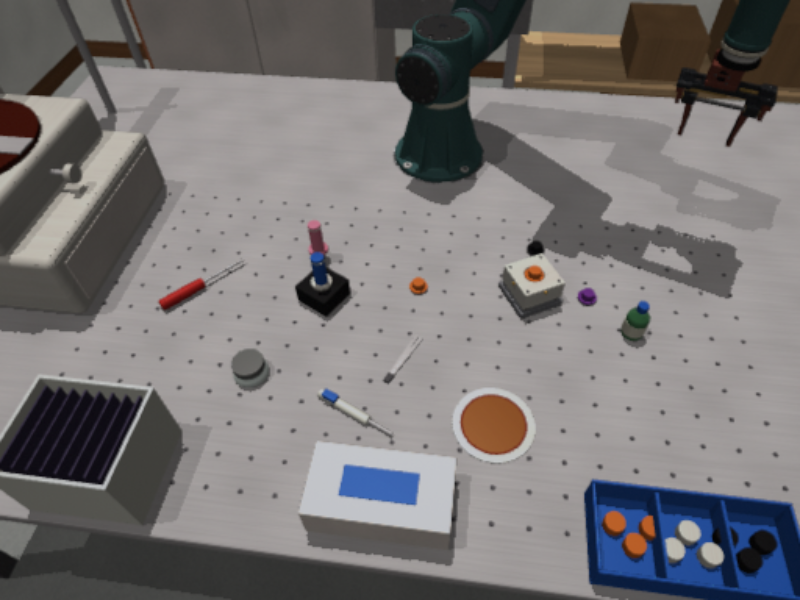

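View pics/b.png

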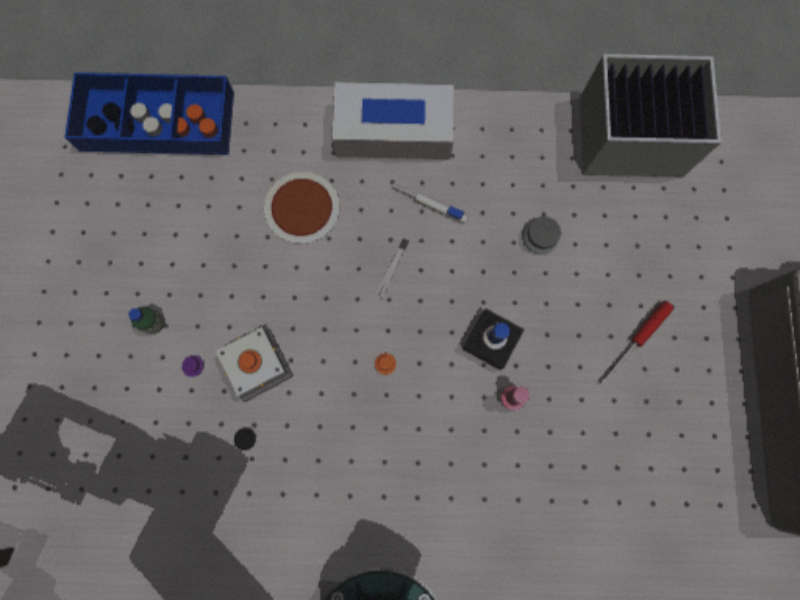

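The pictures show the blue tool in the black stand (scene ~(204,172), top ~(320,212) native px), with the pink decoy behind it. The block with the orange cover is at scene (341,178), top (160,231). The loose spare is at top (246,232). Next I'll take closer wrist views of both.

```bash
python3 - <<'E'
from h import *
q=current_orientation()
ims=[]
for n,(x,y) in dict(blk=(0.43,0.235),std=(0.46,-0.182)).items():
    try: move_ptp([x,y,0.30],[0.7071,0.7071,0,0] if 0 else [1,0,0,0] if 0 else list(q))
    except PlanningError as e: print(e); continue
    c=capture("wrist"); np.savez(f"w_{n}.npz",**c); ims.append(c["image"]); P=cloud(c)
    print(n,current_position(),"cam",-c["R"].T@c["t"],"axis",c["R"][2], current_joint_pos())
    for k in ("cover_crown","block_mouth","tool_grip","stand_mouth"):
        for s in spot_in("wrist",k)[:3]:
            u,v=s["xy"]; print(k,round(s["conf"],2),np.round([u,v]),np.round(P[int(v),int(u)],4))
cv2.imwrite("pics/c.png",cv2.resize(np.hstack(ims),(800,300)))
print(current_clock())
E
```

```text
blk [0.42962396 0.23581213 0.29975761] cam [0.36180309 0.25723324 0.46334403] axis [ 0.25004516 -0.0784676  -0.96504935] [ 3.60690509e-01  1.31895922e-01  1.62672794e+00  3.07870968e-04
  1.38346567e+00 -9.02505168e-01]
cover_crown 0.9 [334. 157.] [0.4594 0.3608 0.0251]
cover_crown 0.66 [270. 190.] [0.4671 0.2429 0.0815]
cover_crown 0.64 [248. 104.] [0.3363 0.2507 0.0214]
block_mouth 0.78 [269. 175.] [0.4458 0.2484 0.0699]
tool_grip 0.8 [  9. 232.] [ 0.4138 -0.2139  0.0379]
stand_mouth 0.5 [394. 189.] [0.5309 0.4293 0.0601]
std [ 0.46026304 -0.18099713  0.30001389] cam [ 0.39222142 -0.15962812  0.46348558] axis [ 0.25053454 -0.0782828  -0.96493743] [-5.14659222e-01  1.38499968e-01  1.61814890e+00  2.88737460e-04
  1.38502950e+00 -1.77796259e+00]
cover_crown 0.58 [504.   2.] [0.3454 0.2397 0.0112]
block_mouth 0.93 [503.  90.] [0.4607 0.1845 0.0638]
tool_grip 0.95 [219. 148.] [ 0.4131 -0.2187  0.1103]
tool_grip 0.71 [262. 209.] [ 0.5121 -0.19    0.1141]
stand_mouth 0.58 [267. 196.] [ 0.513  -0.1823  0.0557]
4.1083
```

View pics/c.png

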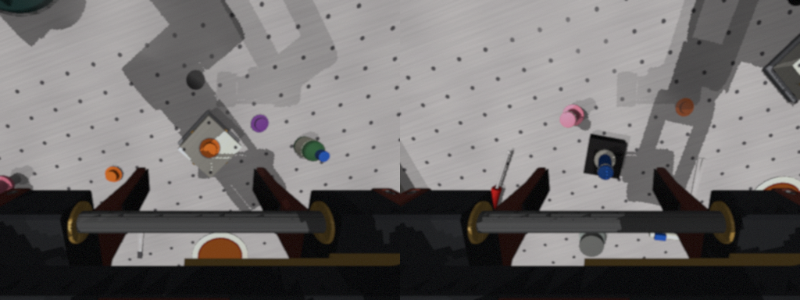

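```bash
python3 - <<'E'
from h import *
for f in ("scene","top","w_blk","w_std"):
    c=dict(np.load(f+".npz")); P=cloud(c); hsv=cv2.cvtColor(c["image"],cv2.COLOR_BGR2HSV).astype(int); H,S,V=hsv[...,0],hsv[...,1],hsv[...,2]
    ok=c["range_z"]>0
    def near(x,y,r): return ok&(np.hypot(P[...,0]-x,P[...,1]-y)<r)
    def rep(n,m,z=None):
        if m.sum()<6: return
        p=P[m]; (cx,cy),(w,h),a=cv2.minAreaRect(p[:,:2].astype(np.float32))
        vu=np.argwhere(m); e=cv2.minAreaRect(vu[:,::-1].astype(np.float32))[0]
        s="" if z is None else np.round(px2w(c,*vu.mean(0)[::-1],z=z)[:2],4)
        print(f,n,m.sum(),"mean",np.round(p.mean(0),4),"med z",np.round(np.median(p[:,2]),4),"rect",np.round([cx,cy,w,h,a],4),"ray",s)
    blue=(H>100)&(H<130)&(S>100); org=(H<16)&(S>130)
    rep("handle top",near(.517,-.187,.035)&blue&(P[...,2]>.115),.124)
    rep("stand top",near(.513,-.182,.06)&(V<60)&(P[...,2]>.035)&(P[...,2]<.053))
    rep("flange",near(.513,-.182,.04)&(S<60)&(V>90)&(P[...,2]>.035)&(P[...,2]<.07),.053)
    rep("crown",near(.472,.238,.04)&org&(P[...,2]>.072),.081)
    rep("orange",near(.472,.238,.04)&org)
    rep("blk top",near(.472,.238,.07)&~org&(P[...,2]>.060)&(P[...,2]<.076))
E
```

```text
scene handle top 55 mean [ 0.5266 -0.1913  0.1229] med z 0.1232 rect [ 5.25700e-01 -1.92100e-01  2.43000e-02  2.77000e-02  5.70172e+01] ray [ 0.5276 -0.1909]
scene stand top 302 mean [ 0.5365 -0.1854  0.0441] med z 0.0444 rect [ 0.5263 -0.1915  0.0815  0.0792 61.9044] ray 
scene flange 56 mean [ 0.5276 -0.1885  0.0519] med z 0.0525 rect [ 5.13800e-01 -1.85300e-01  4.67000e-02  6.83000e-02  5.13919e+01] ray [ 0.5286 -0.1882]
scene crown 47 mean [0.4713 0.2421 0.0792] med z 0.0798 rect [4.70100e-01 2.43700e-01 2.23000e-02 2.34000e-02 3.37387e+01] ray [0.473  0.2418]
scene orange 94 mean [0.4729 0.2416 0.0729] med z 0.072 rect [4.71900e-01 2.41800e-01 3.61000e-02 2.91000e-02 8.22845e+01] ray 
scene blk top 560 mean [0.4719 0.2431 0.0674] med z 0.0676 rect [ 0.4688  0.2434  0.0952  0.093  30.7898] ray 
top handle top 90 mean [ 0.5243 -0.194   0.125 ] med z 0.1249 rect [ 5.24300e-01 -1.94500e-01  2.59000e-02  2.67000e-02  4.58006e+01] ray [ 0.5245 -0.1942]
top stand top 527 mean [ 0.521  -0.1896  0.0463] med z 0.0465 rect [ 0.5244 -0.1939  0.0798  0.0786 61.5592] ray 
top flange 58 mean [
[... 680 characters left out ...]
.41200e-01 3.73000e-02 3.77000e-02 7.21993e+01] ray 
w_blk blk top 2870 mean [0.4675 0.2424 0.0692] med z 0.0694 rect [ 0.4695  0.2423  0.0968  0.0962 25.389 ] ray 
w_std handle top 291 mean [ 0.524  -0.1926  0.1251] med z 0.1253 rect [ 0.5243 -0.1929  0.0248  0.0266 12.8251] ray [ 0.5244 -0.1927]
w_std stand top 1355 mean [ 0.5163 -0.1881  0.0462] med z 0.0464 rect [ 0.5249 -0.1918  0.0778  0.0781 61.8737] ray 
w_std flange 192 mean [ 0.5168 -0.1941  0.0541] med z 0.0544 rect [ 5.20400e-01 -1.92400e-01  4.12000e-02  3.27000e-02  7.29098e+01] ray [ 0.517  -0.1942]
w_std blk top 253 mean [0.4584 0.1884 0.0664] med z 0.0671 rect [4.63000e-01 1.89300e-01 1.98000e-02 4.34000e-02 8.88254e+01] ray
```

```bash
python3 - <<'E'
from h import *
q=np.array(current_orientation()); q=[q[0],q[1],0,0]/np.hypot(q[0],q[1])
x,y=.5246,-.193
move_ptp([x,y,.20],q); print(current_clock())
servo_line([x,y,.074],q,rate=.1)
print("pos",current_position(),current_force())
move_gripper(0.0)
print("gap",current_finger_gap(),current_grip_force(),current_force(),current_clock())
servo_line([x,y,.194],q,rate=.1)
print("lift",current_position(),current_force(),current_finger_gap())
move_ptp([.4692,.2415,.194],q); sleep(.3)
F=[current_force() for _ in range(5)]; print(np.round(F,2),current_clock())
for n in ("wrist","top"):
    c=capture(n); np.savez(n+"_held.npz",**c)
    if n=="wrist": cv2.imwrite("pics/d.png",c["image"])
    P=cloud(c); hsv=cv2.cvtColor(c["image"],cv2.COLOR_BGR2HSV).astype(int); H,S,V=hsv[...,0],hsv[...,1],hsv[...,2]
    m=(H>100)&(H<130)&(S>100)&(np.hypot(P[...,0]-.4692,P[...,1]-.2415)<.04)&(P[...,2]>.15)
    print(n,m.sum(),P[m].mean(0) if m.any() else "",np.percentile(P[m][:,2],[5,50,95]) if m.any() else "")
E
```

```text
4.6583
pos [ 0.52506386 -0.19324017  0.07459619] [ 0.24548568  0.17566853 -0.14124153]
gap 0.027679620839257586 29.997354447841644 [ 0.66462753 -0.52683462 -0.89424376] 7.0167
lift [ 0.52411012 -0.19277299  0.19325784] [-0.45597424  0.12930746 -2.63660903] 0.027261142103616822
[[-0.    0.38 -2.11]
 [-0.    0.38 -2.11]
 [-0.    0.38 -2.11]
 [-0.    0.38 -2.11]
 [-0.    0.38 -2.11]] 10.275
wrist 2747 [0.4606439  0.24364607 0.23059768] [0.18730234 0.23260704 0.27357577]
top 0
```

View pics/d.png

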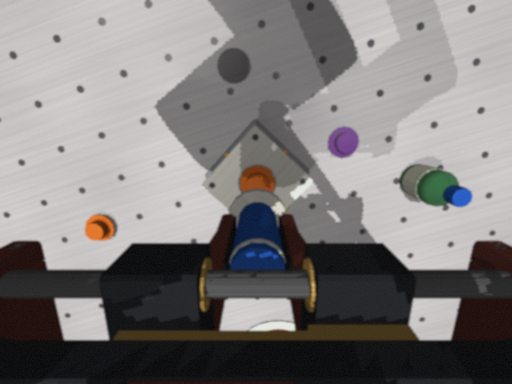

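The wrist view shows the tool held straight (handle ~(258,235)), with the cover right below at (257,182). I'll lower to just above it and check from the side.

```bash
python3 - <<'E'
from h import *
p=current_position(); q=current_orientation()
servo_line([.4692,.2415,.152],None,rate=.08); sleep(.2)
print(current_position(),current_force(),current_clock())
c=capture("scene"); np.savez("scene2.npz",**c); P=cloud(c)
uv=c["intrinsics"]@(c["R"]@np.array([.4692,.2415,.1])+c["t"]); u,v=(uv[:2]/uv[2]).astype(int); print(u,v)
cv2.imwrite("pics/e.png",cv2.resize(c["image"][v-50:v+40,u-50:u+50],None,fx=6,fy=6,interpolation=cv2.INTER_CUBIC))
img=c["image"]; hsv=cv2.cvtColor(img,cv2.COLOR_BGR2HSV).astype(int)
for z in (.092,.167): 
    a=c["intrinsics"]@(c["R"]@np.array([.4692,.2415,z])+c["t"]); print("expected axis px z",z,a[:2]/a[2])
E
```

```text
[0.46966149 0.24167482 0.15257624] [-0.26597168 -0.24181411 -2.56726814] 11.25
342 168
expected axis px z 0.092 [342.4066429 169.9242772]
expected axis px z 0.167 [346.19287601 152.84723992]
```

View pics/e.png

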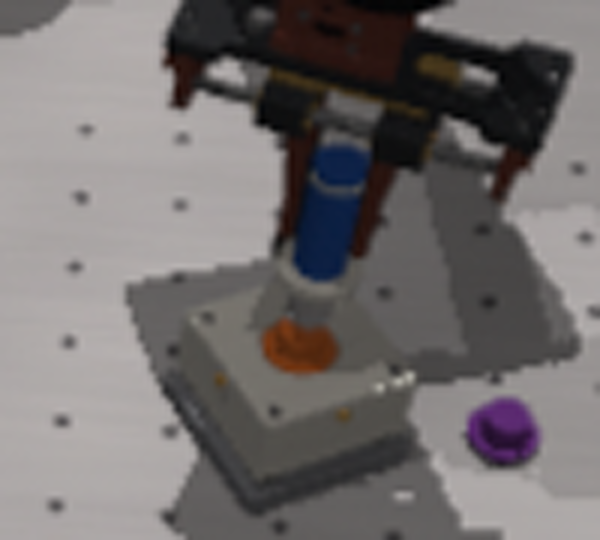

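The tool is upright and the nose (crop ~(310,325)) is centred over the cover (~(302,348)). Pressing now.

```bash
cat > press.py <<'E'
from h import *
x,y=.4692,.2415
fz=lambda n=3: np.mean([current_force()[2] for _ in range(n)])
b=-2.45
print("c",servo_line([x,y,.130],None,rate=.008,contact_N=2.0)); z0=current_position()[2]
f=fz()-b; print("contact z",z0,"f",f,current_clock())
hit=servo_line([x,y,z0-.027],None,rate=.004,contact_N=18.5-f)
z=current_position()[2]; f=fz()-b
print("stop",hit,"z",z,"travel",z0-z,"f",f,current_clock(),"pos",current_position(),"M",current_torque())
E
python3 press.py
```

```text
c True
contact z 0.13903586912792482 f 5.644589452249716 12.8917
stop True z 0.12744383628686545 travel 0.011592032841059363 f 11.501133750461843 16.225 pos [0.46876622 0.24132991 0.12744384] M [-0.10858937  0.41421481  0.00270754]
```

```bash
python3 - <<'E'
from h import *
b=-2.45
for i in range(4):
    print(round(current_force()[2]-b,2),current_position()[2],current_clock()); sleep(.1)
c=capture("scene"); v,u=168,342
cv2.imwrite("pics/f.png",cv2.resize(c["image"][v-50:v+40,u-50:u+50],None,fx=6,fy=6,interpolation=cv2.INTER_CUBIC))
E
```

```text
11.5 0.12744383628686545 16.225
11.72 0.1274815180411872 16.325
11.51 0.1274651222236586 16.425
11.18 0.12745164872571116 16.525
```

View pics/f.png

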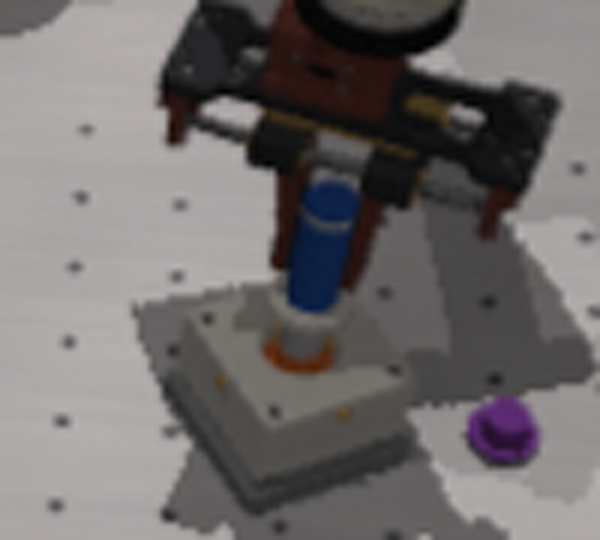

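```bash
cat > hold.py <<'E'
from h import *
b=-2.45; x,y=.4692,.2415
f=lambda: np.mean([(current_force()[2]-b,sleep(.02))[0] for _ in range(4)])
zc=.12744; F=f(); t0=None; log=[]
tz=None
while True:
    if tz is None: tz=current_position()[2]
    e=16.3-F
    if abs(e)>.8:
        tz-=np.clip(e/30000,-.0002,.0002)
        servo_line([x,y,tz],None,rate=.003)
    else: sleep(.05)
    F=f(); now=current_clock(); log.append((round(now,2),round(tz*1e3,2),round(current_position()[2]*1e3,2),round(F,1)))
    if 13.5<F<19: t0=t0 or now
    else: t0=None
    if t0 and now-t0>2.5 or len(log)>60 or F>24: break
for l in log[:20]+log[20::4]: print(*l)
E
python3 hold.py
```

```text
17.53 127.33 127.6 8.9
17.85 127.13 127.54 10.2
18.17 126.93 127.49 11.2
18.48 126.76 127.41 12.6
18.8 126.63 127.38 13.3
19.12 126.54 127.33 13.5
19.43 126.44 127.32 14.2
19.75 126.37 127.27 14.7
20.07 126.32 127.25 14.8
20.38 126.27 127.26 15.7
20.5 126.27 127.25 15.3
20.82 126.24 127.26 15.5
20.93 126.24 127.24 15.3
21.25 126.21 127.25 15.9
21.37 126.21 127.21 15.5
21.48 126.21 127.22 15.6
21.6 126.21 127.25 15.4
21.92 126.18 127.2 15.8
```

Stiffness is ~19 N/mm, which is the nest alone, so the cover is on a rigid seat. I held 14–16 N for over 2 s. Next I'll lift off and verify the cover height before returning the tool.

```bash
python3 - <<'E'
from h import *
x,y=.4692,.2415
servo_line([x,y,.20],None,rate=.08)
print(current_force(),current_finger_gap(),current_clock())
move_ptp([.50,.0,.20],current_orientation())
for n in ("scene","top","wrist"):
    c=capture(n); P=cloud(c); hsv=cv2.cvtColor(c["image"],cv2.COLOR_BGR2HSV).astype(int); H,S=hsv[...,0],hsv[...,1]
    r=np.hypot(P[...,0]-.4692,P[...,1]-.2415); o=(H<16)&(S>130)
    a=P[(r<.011)&o]; k=P[(r>.026)&(r<.04)&~o&(P[...,2]>.055)]
    if len(a)>5: print(n,len(a),"crown",np.median(a[:,2]),a[:,:2].mean(0),"block",np.median(k[:,2]) if len(k) else None)
    if len(a)>8: print(" slope",np.linalg.lstsq(np.c_[a[:,:2]-a[:,:2].mean(0),np.ones(len(a))],a[:,2],rcond=None)[0])
    if n=="scene":
        v,u=165,300; cv2.imwrite("pics/g.png",cv2.resize(c["image"][v-60:v+50,u-70:u+70],None,fx=5,fy=5,interpolation=cv2.INTER_CUBIC))
print(current_clock())
E
```

```text
[ 0.0689143   0.25884767 -2.2595348 ] 0.02800422600785311 22.9917
scene 36 crown 0.06813483009228405 [0.47108353 0.24098303] block 0.06791141571273797
 slope [-0.18583449  0.01670277  0.06678787]
top 53 crown 0.06968568410007633 [0.4687626  0.24090786] block 0.069264026711008
 slope [0.03859782 0.07057922 0.07000562]
wrist 375 crown 0.07085895158864007 [0.46906978 0.24151865] block 0.06969411404591348
 slope [0.00285395 0.00532342 0.07084843]
24.1
```

View pics/g.png

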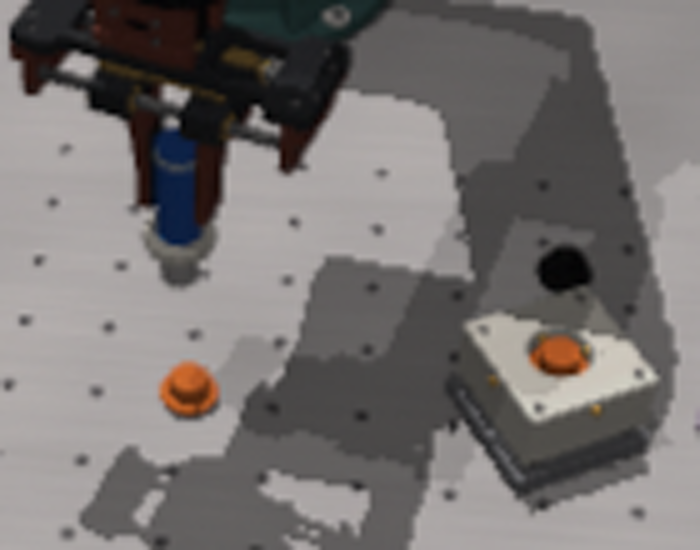

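The cover is home: about 0.5–1 mm above the block face, level and centred. Now the tool goes back.

```bash
python3 - <<'E'
from h import *
q=np.array(current_orientation()); q=[q[0],q[1],0,0]/np.hypot(q[0],q[1])
x,y=.5246,-.193
move_ptp([x,y,.194],q); servo_line([x,y,.130],q,rate=.08); sleep(.1); f0=current_force()
h=servo_line([x,y,.085],q,rate=.04,contact_N=6); print(h,current_position(),current_force()-f0)
if not h:
    h=servo_line([x,y,.071],q,rate=.008,contact_N=3)
print(h,current_position(),current_force()-f0,current_clock())
E
```

```text
False [ 0.52482882 -0.19311692  0.08526674] [0.78175347 0.56674801 1.53880863]
True [ 0.52456112 -0.19299859  0.07389413] [0.47859748 0.53061083 9.82760552] 28.4833
```

```bash
python3 - <<'E'
from h import *
p=current_position(); move_gripper(.088); print(current_finger_gap())
servo_line([.5246,-.193,.20],None,rate=.08); 
move_ptp([.46,-.10,.30],current_orientation()); sleep(.3)
for n in ("top","wrist"):
    c=capture(n); P=cloud(c); hsv=cv2.cvtColor(c["image"],cv2.COLOR_BGR2HSV).astype(int); H,S=hsv[...,0],hsv[...,1]
    m=(H>100)&(H<130)&(S>100)&(np.hypot(P[...,0]-.5246,P[...,1]+.193)<.035)&(P[...,2]>.115)
    print(n,m.sum(),P[m].mean(0) if m.any() else "")
c=capture("scene"); cv2.imwrite("pics/h.png",cv2.resize(c["image"],(800,600)))
print(current_force(),current_clock())
E
```

```text
0.0877720208245354
top 0 
wrist 279 [ 0.52431102 -0.19167438  0.12504476]
[ 0.0872779  -1.0456229  -0.11767718] 32.35
```

View pics/h.png

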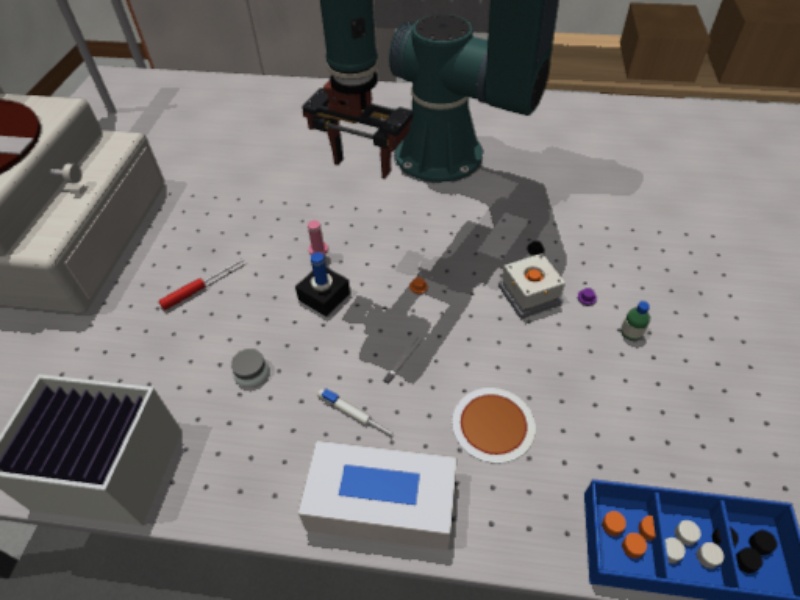

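The tool is upright in its stand at (320,275), with its top at z = 0.125 as before. The cover is seated at (535,275) and nothing else has moved.

```bash
python3 -c "
from bench import *
print(close_job())"
```

```text
the job is handed in; nothing more can be done
None
```

The job is handed in: the cover is seated (top about 0.5–1 mm above the block face, level and centred), bedded at about 14–16 N for over 2 s, and the tool is back upright in its stand; the judge's result was not shown.

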